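Draw the bolt of the blue sample safe with the hooked rod

ROBOT

A 6-joint arm with a two-finger parallel gripper is mounted at the origin on a cart in front of the work surface, level with it; the furniture and walls round the work are solid. World frame = base frame: x ahead of the robot, y to its left, z up, the work surface at z = 0. Lengths are in m, angles in rad, forces in N, time in s.
With the tool pointing down it reaches from about 0.275 to 1 m from the base axis. Payload 8.4 kg.
Tool frame: the origin (TCP) lies between the finger pads; the fingertips stand 25 mm ahead of it and the grasp point (between the pads) lies 6 mm ahead of it (bot.finger_overhang is the z of the fingertips in the tool frame, in m); z points along the fingers, y is the line along which they close (so a half turn about z gives the same grasp; the last joint's range is limited). The gripper opens to 85 mm and grips with 20 to 120 N. Pads are 22 mm wide; open, the fingers measure 114 mm over their backs; the gripper's body (76 mm by 85 mm) begins 54 mm behind the grasp point. The pads swing forward as they close: fully open they stand 13 mm farther back than shut.
Start: joints at [-1.189, 0.353, 1.633, -0, 1.155, -0.002], TCP at [0.234, -0.58, 0.256] pointing down, gripper open.
Joint ranges: [-2.63, 2.63], [-0.92, 2.1], [0.06, 2.66], [-1.3, 4.44], [0, 2.69], [-3.02, 3.02]. Speed limits (rad/s): [2.22, 2.22, 2.79, 3.14, 3.14, 3.14].

INTERFACE

Orientations are given as a 3x3 rotation matrix whose columns are the frame's x, y, z axes.
In Python, from bench import sensors, cams, bot gives the robot as it stands.
- The arm moves only by the tool arm_command, never from a script. Its argument "series" is a list of rows, each an object with "xyz": the shift along the tool's x, y, z each as a share of 0.75 m, from -1 to 1, a list of three; "rot": the turn, a rotation vector about the tool's x, y, z each as a share of 45 degrees, from -1 to 1, a list of three. A call has 1 to 5 rows; each row shifts and turns the commanded pose from where the row before left it, along the tool's axes as they then stand; what a row does not reach is not made up. A row lasts 1/8 s, in which the tool goes at most 62.5 mm and 10.7 degrees, less where a joint would pass 70% of its speed; a pose out of reach is approached as far as the arm can. A call with a number of a shift or a turn outside -1 to 1 is refused whole. A call with a gripper value outside its range is refused whole. "fingers" is the closure, from 0 (fully open) to 1 (shut), set as the call begins (left out, the last holds). The fingers move at their own pace and stop on an object; "newtons" is the grip in N (left out, the last holds). Time passes only in rows, so rows that do not move let the fingers close. It gives the time, the measured TCP pose, the force, the opening and the grip force at its end, in the units of the state.
- sensors.get_obs(): the state, without advancing time (a new reading comes with each control period).
- cams.capture(name): name is "side" or "top"; returns (picture, depth): 384x512x3 uint8, red, green, blue; 384x512 float32, m along the optical axis (not along the pixel's ray), 0 where there is no reading.
- cams.camera_model(name): a dict with "intrinsics" (3x3 intrinsics, pixels), "k1" (the pictures are not rectified: a ray, as slopes to the right and down, at radius r is drawn at 1 + k1 r^2 times it, then the intrinsics apply), "extrinsics" (4x4, takes a point from world to camera coordinates). Camera axes: x right, y down, z forward; pixel columns grow to the right and rows downward; lengths in m; the calibration is good to about 2 mm. A picture is of the moment at which its call begins. camera_model takes no time and is no camera call.
- bot.job_done(): hands the job in; it is judged then, once.
The state is a dict: "clock": time; "joint_positions": joint angles; "joint_vel": joint speeds; "joint_efforts": joint torques, N m; "tcp_pos": TCP position; "tcp_rot": TCP orientation; "ft_force": force on the tool from outside, world axes, zero at the start; "wrist_torque": the same for the moment, N m; "opening": finger opening in m; "gripper_force": force on a finger pad.
Only numpy, scipy, OpenCV 4.12 (cv2) and the standard library are available. Lean on these libraries where they do the work, as an engineer would, in place of code of your own. Each camera call takes 0.05 s, during which the arm holds its last target. There are 200 camera calls.

TASK

Take the hooked rod from its rest, reach in under the wire guard of the blue-lidded sample safe and pull that safe's bolt fully open towards you with the hook. Keep the gripper itself off both safes and leave the yellow safe's bolt shut. Then lay the rod back in the two forks of its rest and let go.

Things in the scene. Friction and masses are not known exactly. Their poses are not given: they have to be found in the camera images.
- rod: loose hooked rod, 0.12 kg. Origin: middle (and centre of mass) of its orange square grip, 80 mm along x, 16 x 16 mm. +x runs along the 10 mm steel shaft, +z is up as it lies. At x = +190 mm the shaft bends straight down (-z): the hook, a round 10 mm peg, tip 45 mm below the rod's axis. A 24 mm orange ball ends the rod at x = -100 mm.
- rest: fixed black plate 200 x 70 x 8 mm with two aluminium forks, V notches 48 mm wide at the mouth, at x = -63 and +80 mm. Origin: on the worktop below the middle of the rod's grip. The rod lies in the forks along the rest's x axis, hook toward +x, its axis 77 mm above the worktop, its grip free to take from above between the forks; fork tips 96 mm high.
- blue_safe: fixed grey steel safe with BLUE lid, 156 x 116 mm, lid top 78 mm above the worktop. Origin: centre of its underside. Its -x side faces the robot; the bolt slides along x on the lid. Hand guard: three 4 mm wire hoops over the lid at x = -30, 20, 70 mm, uprights at y = +-55 mm, underside of the top wires 225 mm above the worktop; the -x front is open for the rod.
- blue_tab (a point): centre of the top edge of the upright white tab on the blue safe's bolt, 122 mm above the worktop. The tab is 6 mm thick along the safe's x, 40 mm wide along its y and reaches down to 90 mm. Behind it (+x of the safe) nothing stands higher than 94 mm for 60 mm, so a hook tip may come down there to about 100 mm.
- blue_bolt (a joint): bolt of the blue safe, m: 0 = shut, 0.050 = fully drawn (stop). It grows as the tab moves towards the safe's -x side (to the robot). Sliding friction about 2 N, no spring: it stays where it is left.
- yellow_safe: the same kind of safe, fixed, with a YELLOW lid and white tab, to be left alone; same sizes and frame as the blue one. Right of both safes stands a large water bath with a clear lid, up to 0.37 m high: carry the arm over or round it.
- yellow_bolt (a joint): bolt of the yellow safe, m: 0 = shut, 0.050 = drawn; must stay shut.

How it is judged:
By the outcome, as a careful person would: the job done as asked, in the order asked, and still so for the second after the job is handed in, with the robot touching nothing.
It also fails if it takes over 58 s, if anything falls off the work surface, if the arm or the gripper's body presses on something with over 40 N, if the wrist force passes 120 N, or if a joint passes its speed limit or range.

## Working session

There is one attempt and no reset: what is moved stays moved. The work goes in short steps, Python scripts to look and compute and a tool call to move; the robot and the scene stay as the last step left them, time stands still between calls to the robot, and variables do not carry over. Pictures are saved under pics/ and viewed, at most 10 in all, crops included, and the job is handed in when it is done.

Besides the shell and the picture viewer there is one more tool, called after ">>>" by a JSON object that holds its "op" and its "data". arm_command: Moves the arm, as the interface text tells. Its arguments: {"type":"object","properties":{"series":{"type":"array","items":{"type":"object","properties":{"xyz":{"type":"array","items":{"type":"number","minimum":-1,"maximum":1}},"rot":{"type":"array","items":{"type":"number","minimum":-1,"maximum":1}}}}},"fingers":{"type":"number"},"newtons":{"type":"number"}},"required":["series"]}

```bash
ls; mkdir -p pics
python3 - <<'E'
from bench import sensors,cams,bot
import cv2,numpy as np
o=sensors.get_obs();print(o['clock'],o['tcp_pos'],np.round(o['tcp_rot'],3).tolist(),o['opening'],bot.finger_overhang)
for n in('side','top'):
    im,d=cams.capture(n);cv2.imwrite(f'pics/{n}0.png',im[...,::-1]);np.savez(f'pics/{n}0.npz',im=im,d=d)
    m=cams.camera_model(n);print(n,{k:np.round(v,4).tolist() for k,v in m.items()})
E
```

```text
pics
0.0 [ 0.23387379 -0.57911099  0.25557579] [[0.927, 0.374, -0.001], [0.374, -0.927, 0.001], [-0.0, -0.001, -1.0]] 0.08511709480664394 0.025
side {'intrinsics': [[437.4238, 0.0, 249.9136], [0.0, 437.4238, 196.8303], [0.0, 0.0, 1.0]], 'k1': -0.1325, 'extrinsics': [[-0.8575, -0.5143, -0.0096, 0.6243], [-0.2956, 0.5079, -0.8091, 0.0798], [0.421, -0.691, -0.5876, 0.9251], [0.0, 0.0, 0.0, 1.0]]}
top {'intrinsics': [[366.5894, 0.0, 256.776], [0.0, 366.5894, 189.3512], [0.0, 0.0, 1.0]], 'k1': -0.0984, 'extrinsics': [[-0.0019, -0.9999, -0.0141, 0.3153], [-0.9836, 0.0044, -0.1801, 0.5262], [0.1802, 0.0135, -0.9835, 0.8347], [0.0, 0.0, 0.0, 1.0]]}
```

View pics/top0.png

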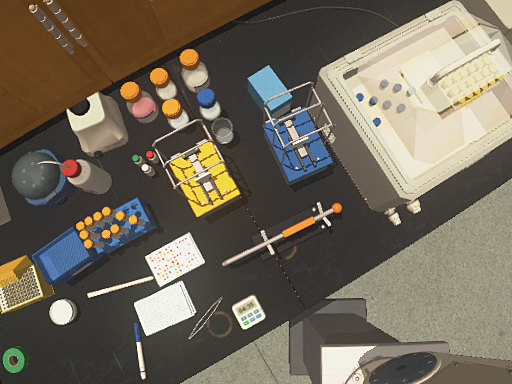

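View pics/side0.png

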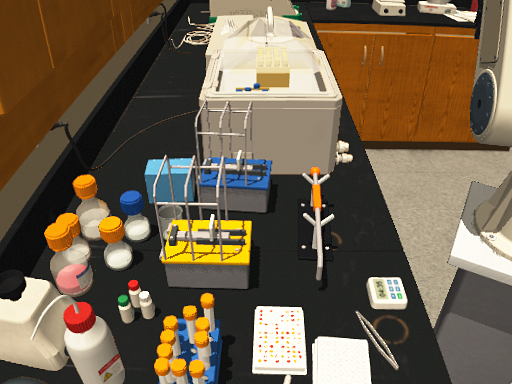

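The top view shows the rod with its grip at about (300,226), ball at (337,208) and hook end at (228,262). The blue safe is at (300,145), the yellow safe at (203,175), and the bath is at the upper right. The side view shows both guards, with the rod lying in its two forks at (317,200).

```bash
cat > h.py <<'E'
import numpy as np,cv2
from bench import cams
def ray(n,uv):
    m=cams.camera_model(n);K=np.array(m['intrinsics']);E=np.array(m['extrinsics'])
    uv=np.atleast_2d(uv).astype(float);D=np.array([m['k1'],0,0,0,0.])
    # k1 only distortion = OpenCV radial model
    s=cv2.undistortPoints(uv[:,None],K,D)[:,0]
    R,t=E[:3,:3],E[:3,3]
    return -R.T@t,np.c_[s,np.ones(len(s))]@R
def plane(n,uv,z):
    c,d=ray(n,uv);return c+d*((z-c[2])/d[:,2])[:,None]
def cloud(n,uv,dep):
    c,d=ray(n,uv);uv=np.asarray(uv,int);return c+d*dep[uv[:,1],uv[:,0]][:,None]
def pix(mask):
    v,u=np.nonzero(mask);return np.c_[u,v]
def blobs(mask,amin=8):
    k,l,s,c=cv2.connectedComponentsWithStats(mask.astype(np.uint8));return [(s[i],l==i) for i in range(1,k) if s[i,4]>=amin]
def hsv(im): return cv2.cvtColor(im,cv2.COLOR_RGB2HSV)
E
python3 - <<'E'
from h import *
for n in('side','top'):
    f=np.load(f'pics/{n}0.npz');im,d=f['im'],f['d'];h=hsv(im);H,S,V=h[...,0],h[...,1],h[...,2]
    roi={'top':dict(rod=(215,195,350,270),blue=(255,95,340,190),yel=(155,120,250,220)),'side':dict(rod=(295,160,345,285),blue=(190,145,280,215),yel=(155,190,260,290))}[n]
    def sub(M,r):
        Z=np.zeros_like(M);a,b,c,e=roi[r];Z[b:e,a:c]=M[b:e,a:c];return Z
    for r,M in(('rod',(H>5)&(H<18)&(S>170)&(V>120)),):
        for s,m in blobs(sub(M,r),15):
            P=cloud(n,pix(m),d);q=P[P[:,2]>.05]
            print(n,'orange',s.tolist(),np.round(np.median(P,0),4),'z max',P[:,2].max().round(3))
            if n=='top':
                xy=plane(n,pix(m),.085);c=xy.mean(0);w,v=np.linalg.eigh(np.cov((xy-c)[:,:2].T));print('  c',c.round(4),'dir',v[:,1].round(3),np.ptp((xy-c)[:,:2]@v,axis=0).round(3))
    a,b,c,e=roi['rod'];g=np.zeros(H.shape,bool);g[b:e,a:c]=1;P=cloud(n,pix(g),d);k=(P[:,2]>.065)&(P[:,2]<.09)
    Q=P[k];print(n,'shaft',len(Q),Q.min(0).round(3),Q.max(0).round(3), np.round(np.polyfit(Q[:,1],Q[:,0],1),4))
    for r,M in(('blue',(H>100)&(H<120)&(S>150)&(V>60)),('yel',(H>20)&(H<32)&(S>150)&(V>90))):
        M=sub(M,r);p=pix(M);P=cloud(n,p,d);k=abs(P[:,2]-.078)<.006;Q=P[k]
        rect=cv2.minAreaRect(Q[:,:2].astype(np.float32)*1000)
        print(n,r,k.sum(),np.median(Q[:,2]).round(4),'rect',rect)
        a,b,c,e=roi[r];g=np.zeros(H.shape,bool);g[b:e,a:c]=1;g&=(V>150)&(S<60);P=cloud(n,pix(g),d);k=(P[:,2]>.112)&(P[:,2]<.13);k&=np.hypot(*(P[:,:2]-np.array(rect[0])/1000).T)<.05
        T=P[k];
        if len(T):print('  tab',k.sum(),T.mean(0).round(4),cv2.minAreaRect(T[:,:2].astype(np.float32)*1000))
E
python3 - <<'E'
import cv2
im=cv2.imread('pics/top0.png');cv2.imwrite('pics/c1.png',cv2.resize(im[80:280,150:350],None,fx=3,fy=3,interpolation=cv2.INTER_CUBIC)[:600])
E
```

```text
side orange [310, 167, 10, 9, 45] [0.4762 0.1353 0.0826] z max 0.092
side orange [312, 185, 10, 26, 88] [0.4327 0.2259 0.0837] z max 0.087
side shaft 831 [0.344 0.126 0.065] [0.487 0.398 0.09 ] [-0.4844  0.5409]
side blue 981 0.0787 rect ((631.4219360351562, 221.62564086914062), (152.6200408935547, 115.25546264648438), 24.231449127197266)
  tab 39 [0.6248 0.2201 0.1206] ((626.707275390625, 217.47970581054688), (5.9852375984191895, 40.33644485473633), 24.49007797241211)
side yel 1822 0.0787 rect ((552.3020629882812, 443.40203857421875), (154.60498046875, 116.56302642822266), 28.936986923217773)
  tab 65 [0.543  0.4409 0.1205] ((544.3837280273438, 438.7856140136719), (5.277944564819336, 39.29108428955078), 29.878990173339844)
top orange [332, 203, 10, 10, 79] [0.4784 0.1291 0.085 ] z max 0.091
  c [0.478  0.1294 0.085 ] dir [-0.93  -0.367] [0.02  0.023]
top orange [282, 217, 33, 21, 240] [0.4335 0.2193 0.0843] z max 0.92
  c [0.434  0.2191 0.085 ] dir [-0.439  0.898] [0.016 0.077]
top shaft 969 [0.348 0.119 0.068] [0.511 0.411 0.09 ] [-0.0985  0.4611]
top blue 200 0.0778 rect ((637.8970336914062, 217.91941833496094), (147.19895935058594, 111.80198669433594), 23.664649963378906)
  tab 39 [0.6274 0.2137 0.1215] ((627.2652587890625, 213.9652557373047), (5.643974304199219, 39.55095672607422), 28.23829460144043)
top yel 1730 0.0779 rect ((551.2167358398438, 438.9588623046875), (147.34193420410156, 112.81562805175781), 28.848953247070312)
  tab 41 [0.5454 0.4364 0.1219] ((545.5267944335938, 436.6300354003906), (5.503545761108398, 37.9680290222168), 30.236677169799805)
```

View pics/c1.png

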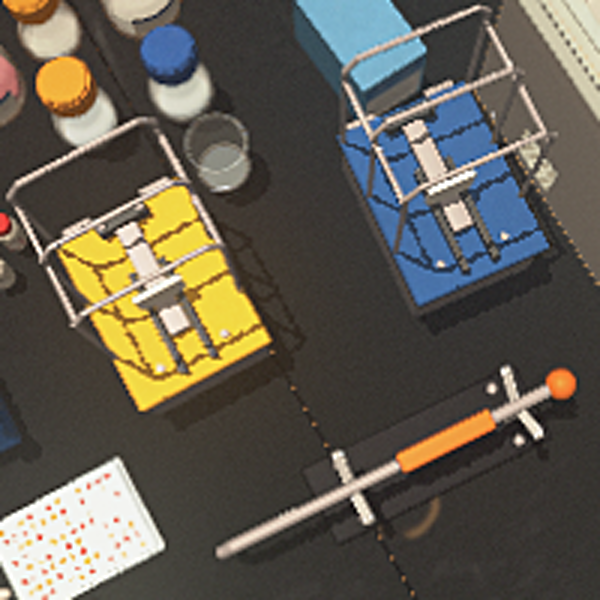

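The crop shows the rod lying cleanly in its forks, with the hook end at lower left. The blue tab sits behind the first hoop and the front of its guard is open. The two views agree to within about 5 mm. Next I'll check the bath outline, then move.

Run:
```python
from h import *
f=np.load('pics/top0.npz');d=f['d'];g=np.zeros(d.shape,bool);g[:240,310:]=1
P=cloud('top',pix(g&(d>0)),d);P=P[(P[:,2]>.1)&(P[:,2]<.45)]
for y in np.arange(-.4,.2,.05):
    k=P[abs(P[:,1]-y)<.025]
    if len(k):print(y.round(2),'xmin',k[:,0].min().round(3),'zmax',k[:,2].max().round(3))
```

```text
-0.35 xmin 0.888 zmax 0.164
-0.3 xmin 0.905 zmax 0.165
-0.25 xmin 0.597 zmax 0.221
-0.2 xmin 0.568 zmax 0.324
-0.15 xmin 0.55 zmax 0.362
-0.1 xmin 0.523 zmax 0.367
-0.05 xmin 0.493 zmax 0.367
-0.0 xmin 0.474 zmax 0.366
0.05 xmin 0.48 zmax 0.327
0.1 xmin 0.559 zmax 0.303
0.15 xmin 0.619 zmax 0.231
0.2 xmin 0.605 zmax 0.235
```

>>> {"op": "arm_command", "data": {"series": [{"xyz":[0,0,-0.08]},{"xyz":[0,0,-0.08]},{"xyz":[0,0,-0.08]}], "fingers": 0, "newtons": 60}}

```text
invalid input
```

>>> {"op": "arm_command", "data": {"series": [{"xyz":[0,0,-0.08],"rot":[0,0,0]},{"xyz":[0,0,-0.08],"rot":[0,0,0]},{"xyz":[0,0,-0.08],"rot":[0,0,0]}], "fingers": 0, "newtons": 60}}

```text
clock: 0.48
tcp_pos: [0.2339, -0.5792, 0.4378]
tcp_rot: [[0.927, 0.374, -0.0], [0.374, -0.927, 0.001], [0.0, -0.001, -1.0]]
ft_force: [0.9, -1.1, -0.5]
opening: 0.0854
gripper_force: 0.0
```

>>> {"op": "arm_command", "data": {"series": [{"xyz":[0.0462,-0.0637,0],"rot":[0,0,0]},{"xyz":[0.0462,-0.0637,0],"rot":[0,0,0]},{"xyz":[0.0462,-0.0637,0],"rot":[0,0,0]},{"xyz":[0.0462,-0.0637,0],"rot":[0,0,0]},{"xyz":[0.0462,-0.0637,0],"rot":[0,0,0]}]}}

```text
clock: 1.1
tcp_pos: [0.3052, -0.2913, 0.436]
tcp_rot: [[0.927, 0.374, 0.0], [0.374, -0.927, 0.0], [0.0, -0.0, -1.0]]
ft_force: [1.2, 0.6, -0.7]
opening: 0.0858
gripper_force: 0.0
```

>>> {"op": "arm_command", "data": {"series": [{"xyz":[0.0462,-0.0637,0],"rot":[0,0,0]},{"xyz":[0.0462,-0.0637,0],"rot":[0,0,0]},{"xyz":[0.0462,-0.0637,0],"rot":[0,0,0]},{"xyz":[0.0462,-0.0637,0],"rot":[0,0,0]},{"xyz":[0.0462,-0.0637,0],"rot":[0,0,0]}]}}

```text
clock: 1.72
tcp_pos: [0.3763, -0.0049, 0.4363]
tcp_rot: [[0.927, 0.374, 0.001], [0.374, -0.927, -0.0], [0.001, 0.0, -1.0]]
ft_force: [0.8, -0.8, -0.4]
opening: 0.0853
gripper_force: 0.0
```

>>> {"op": "arm_command", "data": {"series": [{"xyz":[0.0462,-0.0637,0],"rot":[0,0,0]},{"xyz":[0.0462,-0.0637,0],"rot":[0,0,0]},{"xyz":[0.0462,-0.0637,0],"rot":[0,0,0]},{"xyz":[0.0462,-0.0637,0],"rot":[0,0,0]}]}}

```text
clock: 2.22
tcp_pos: [0.4333, 0.2244, 0.4361]
tcp_rot: [[0.927, 0.375, 0.0], [0.375, -0.927, -0.0], [-0.0, 0.0, -1.0]]
ft_force: [1.0, -0.8, 0.0]
opening: 0.0851
gripper_force: 0.0
```

>>> {"op": "arm_command", "data": {"series": [{"xyz":[0,0,0],"rot":[0,0,-0.209]},{"xyz":[0,0,0],"rot":[0,0,-0.209]},{"xyz":[0,0,0],"rot":[0,0,-0.209]},{"xyz":[0,0,0],"rot":[0,0,-0.209]},{"xyz":[0,0,0],"rot":[0,0,-0.209]}]}}

```text
clock: 2.85
tcp_pos: [0.4332, 0.2222, 0.4359]
tcp_rot: [[0.353, 0.936, -0.001], [0.936, -0.353, -0.0], [-0.001, -0.001, -1.0]]
ft_force: [0.1, 0.2, 1.1]
opening: 0.0856
gripper_force: 0.0
```

>>> {"op": "arm_command", "data": {"series": [{"xyz":[0,0,0],"rot":[0,0,-0.209]},{"xyz":[0,0,0],"rot":[0,0,-0.209]},{"xyz":[0,0,0],"rot":[0,0,-0.209]},{"xyz":[0,0,0],"rot":[0,0,-0.209]},{"xyz":[0,0,0],"rot":[0,0,-0.209]}]}}

```text
clock: 3.48
tcp_pos: [0.4332, 0.2222, 0.4359]
tcp_rot: [[-0.444, 0.896, -0.001], [0.896, 0.444, -0.0], [-0.0, -0.001, -1.0]]
ft_force: [-0.3, -1.0, 0.4]
opening: 0.0858
gripper_force: 0.0
```

>>> {"op": "arm_command", "data": {"series": [{"xyz":[0,0,0.08],"rot":[0,0,0]},{"xyz":[0,0,0.08],"rot":[0,0,0]},{"xyz":[0,0,0.08],"rot":[0,0,0]},{"xyz":[0,0,0.08],"rot":[0,0,0]},{"xyz":[0,0,0],"rot":[0,0,0]}]}}

```text
clock: 4.1
tcp_pos: [0.4305, 0.2208, 0.1928]
tcp_rot: [[-0.439, 0.898, -0.008], [0.898, 0.439, -0.004], [-0.0, -0.009, -1.0]]
ft_force: [-0.5, -0.3, 0.3]
opening: 0.0854
gripper_force: 0.0
```

>>> {"op": "arm_command", "data": {"series": [{"xyz":[0,0,0.05],"rot":[0,0,0]},{"xyz":[0,0,0.05],"rot":[0,0,0]},{"xyz":[0,0,0.048],"rot":[0,0,0]},{"xyz":[0,0,0],"rot":[0,0,0]},{"xyz":[0,0,0],"rot":[0,0,0]}]}}

```text
clock: 4.72
tcp_pos: [0.4349, 0.2231, 0.0875]
tcp_rot: [[-0.439, 0.898, 0.002], [0.898, 0.439, 0.001], [0.0, 0.003, -1.0]]
ft_force: [0.2, -0.6, 0.8]
opening: 0.0848
gripper_force: 0.0
```

Run:
```python
from h import *
im,d=cams.capture('side');cv2.imwrite('pics/s1.png',cv2.resize(im[80:300,220:420],None,fx=2.7,fy=2.7)[...,::-1])
```

```text
(no output)
```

View pics/s1.png

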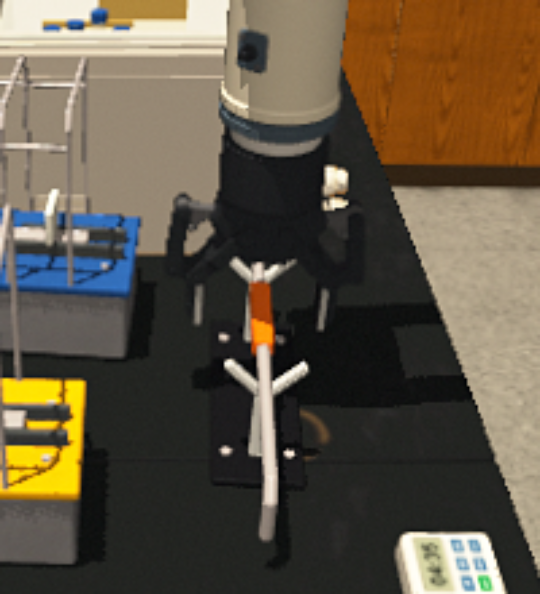

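The fingers straddle the grip centrally, at crop x≈197 and 323 with the rod at 262. I'll lower a little and close.

>>> {"op": "arm_command", "data": {"series": [{"xyz":[0,0,0.007],"rot":[0,0,0]},{"xyz":[0,0,0],"rot":[0,0,0]}]}}

```text
clock: 5.03
tcp_pos: [0.4336, 0.2224, 0.0805]
tcp_rot: [[-0.439, 0.898, 0.001], [0.898, 0.439, 0.0], [0.0, 0.001, -1.0]]
ft_force: [0.6, -0.8, -1.1]
opening: 0.0857
gripper_force: 0.0
```

>>> {"op": "arm_command", "data": {"series": [{"xyz":[0,0,0],"rot":[0,0,0]},{"xyz":[0,0,0],"rot":[0,0,0]},{"xyz":[0,0,0],"rot":[0,0,0]},{"xyz":[0,0,0],"rot":[0,0,0]},{"xyz":[0,0,0],"rot":[0,0,0]}], "fingers": 1, "newtons": 60}}

```text
clock: 5.65
tcp_pos: [0.4328, 0.222, 0.0801]
tcp_rot: [[-0.439, 0.899, -0.001], [0.899, 0.439, -0.001], [0.0, -0.001, -1.0]]
ft_force: [-2.2, -2.0, 5.1]
opening: 0.0153
gripper_force: 58.5
```

>>> {"op": "arm_command", "data": {"series": [{"xyz":[0,0,0],"rot":[0,0,0]},{"xyz":[0,0,0],"rot":[0,0,0]},{"xyz":[0,0,0],"rot":[0,0,0]}]}}

```text
clock: 6.02
tcp_pos: [0.4327, 0.222, 0.08]
tcp_rot: [[-0.439, 0.898, -0.001], [0.898, 0.439, -0.001], [0.0, -0.001, -1.0]]
ft_force: [-3.2, -2.1, 5.0]
opening: 0.0149
gripper_force: 58.5
```

>>> {"op": "arm_command", "data": {"series": [{"xyz":[0,0,-0.03],"rot":[0,0,0]},{"xyz":[0,0,-0.08],"rot":[0,0,0]},{"xyz":[0,0,-0.08],"rot":[0,0,0]},{"xyz":[0,0,-0.08],"rot":[0,0,0]},{"xyz":[0,0,-0.08],"rot":[0,0,0]}]}}

```text
clock: 6.65
tcp_pos: [0.4331, 0.2222, 0.3445]
tcp_rot: [[-0.439, 0.898, 0.0], [0.898, 0.439, 0.0], [0.0, 0.001, -1.0]]
ft_force: [1.5, 0.1, -1.0]
opening: 0.0152
gripper_force: 58.7
```

>>> {"op": "arm_command", "data": {"series": [{"xyz":[0,0,0],"rot":[0,0,0.204]},{"xyz":[0,0,0],"rot":[0,0,0.204]},{"xyz":[0,0,0],"rot":[0,0,0.204]},{"xyz":[0,0,0],"rot":[0,0,0.204]},{"xyz":[0,0,0],"rot":[0,0,0.204]}]}}

```text
clock: 7.28
tcp_pos: [0.4334, 0.2223, 0.3423]
tcp_rot: [[0.345, 0.939, -0.0], [0.939, -0.345, -0.0], [-0.0, -0.0, -1.0]]
ft_force: [-0.2, 0.7, -0.3]
opening: 0.015
gripper_force: 58.7
```

>>> {"op": "arm_command", "data": {"series": [{"xyz":[0,0,0],"rot":[0,0,0.204]},{"xyz":[0,0,0],"rot":[0,0,0.204]},{"xyz":[0,0,0],"rot":[0,0,0.204]},{"xyz":[0,0,0],"rot":[0,0,0.204]},{"xyz":[0,0,0],"rot":[0,0,0.204]}]}}

```text
clock: 7.9
tcp_pos: [0.4333, 0.2223, 0.3422]
tcp_rot: [[0.914, 0.406, -0.0], [0.406, -0.914, -0.0], [-0.0, -0.0, -1.0]]
ft_force: [0.1, -0.1, -0.9]
opening: 0.0154
gripper_force: 58.7
```

>>> {"op": "arm_command", "data": {"series": [{"xyz":[0,0,0],"rot":[0,0,0]},{"xyz":[0,0,0],"rot":[0,0,0]}]}}

```text
clock: 8.15
tcp_pos: [0.4334, 0.2223, 0.3424]
tcp_rot: [[0.91, 0.414, -0.0], [0.414, -0.91, -0.0], [-0.0, 0.0, -1.0]]
ft_force: [0.6, 0.5, -1.7]
opening: 0.015
gripper_force: 58.7
```

>>> {"op": "arm_command", "data": {"series": [{"xyz":[-0.045,0.0564,0],"rot":[0,0,0]},{"xyz":[-0.045,0.0564,0],"rot":[0,0,0]},{"xyz":[0,0,0],"rot":[0,0,0]}]}}

```text
clock: 8.52
tcp_pos: [0.4056, 0.115, 0.3426]
tcp_rot: [[0.912, 0.41, -0.0], [0.41, -0.912, -0.001], [-0.0, 0.001, -1.0]]
ft_force: [0.8, 0.0, -1.5]
opening: 0.0149
gripper_force: 59.0
```

>>> {"op": "arm_command", "data": {"series": [{"xyz":[0,0,0.07],"rot":[0,0,0]},{"xyz":[0,0,0.07],"rot":[0,0,0]},{"xyz":[0,0,0.07],"rot":[0,0,0]},{"xyz":[0,0,0],"rot":[0,0,0]},{"xyz":[0,0,0],"rot":[0,0,0]}]}}

```text
clock: 9.15
tcp_pos: [0.4077, 0.1181, 0.1865]
tcp_rot: [[0.911, 0.412, 0.001], [0.412, -0.911, 0.001], [0.001, 0.0, -1.0]]
ft_force: [0.7, -0.1, -1.1]
opening: 0.015
gripper_force: 59.0
```

```bash
cat > look.py <<'E'
from h import *
import sys
from bench import sensors
tag=sys.argv[1]
o=sensors.get_obs();print(o['tcp_pos'],o['ft_force'])
ims=[]
R={'top':(200,60,380,260),'side':(150,70,350,270)}
for n in('top','side'):
    im,d=cams.capture(n);np.savez(f'pics/{tag}{n}.npz',im=im,d=d);a,b,c,e=R[n]
    ims.append(cv2.resize(im[b:e,a:c],(400,int(400*(e-b)/(c-a))),interpolation=cv2.INTER_CUBIC)[:400,...,::-1])
cv2.imwrite(f'pics/{tag}.png',np.hstack(ims))
E
python3 look.py a1
```

```text
[0.40772814 0.11809464 0.18651635] [ 0.7335548  -0.08177977 -1.06545827]
```

View pics/a1.png

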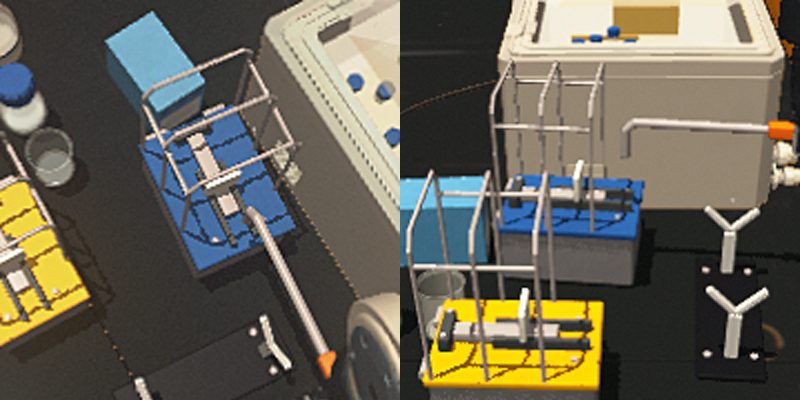

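The top view shows the hook end at crop (250,212), in front of the tab at (222,180). The side view shows the hook hanging down at crop (627,140), above the lid and in front of the first hoop. Now I'll measure the shaft, hook and tab together.

Run:
```python
from h import *
u=np.array([.911,.412]);nn=np.array([-.412,.911]);t=np.array([.4077,.1181])
for n,R,Tr in(('top',(300,140,355,235),(285,125,315,150)),('side',(255,120,350,150),(225,148,250,190))):
    f=np.load(f'pics/a1{n}.npz');im,d=f['im'],f['d']
    for nm,(a,b,c,e),z0,z1 in(('shaft',R,.165,.2),('tab',Tr,.112,.13)):
        g=np.zeros(d.shape,bool);g[b:e,a:c]=1;g&=d>0
        P=cloud(n,pix(g),d);P=P[(P[:,2]>(.12 if (nm=='shaft' and n=='side') else z0))&(P[:,2]<z1)];s=(P[:,:2]-t)@u;l=(P[:,:2]-t)@nn
        k=(s>-.02)&(s<.3)&(abs(l)<.04)
        if nm=='shaft':
            k&=s<.22;q=k&(s<.17)&(P[:,2]>.165);print(n,'shaft s max',s[k].max().round(4),'lat fit',np.polyfit(s[q],l[q],1).round(4),'z fit',np.polyfit(s[q],P[q,2],1).round(4))
            h=k&(s>.17)&(P[:,2]<.168)
            if h.sum():print('  hook',h.sum(),s[h].min(),s[h].max(),l[h].mean(),P[h,2].min())
        else:
            print(n,'tab',k.sum(),'s',s[k].min().round(4),s[k].max().round(4),'lat',l[k].min().round(4),l[k].max().round(4),'z',P[k,2].max().round(4))
```

```text
top shaft s max 0.1914 lat fit [-0.0093  0.0018] z fit [-0.0073  0.1879]
  hook 1 0.18567347992862118 0.18567347992862118 0.004637756209403295 0.16767318515930485
top tab 59 s 0.2365 0.2428 lat -0.022 0.0169 z 0.1239
side shaft s max 0.1919 lat fit [-0.0355  0.0095] z fit [0.0064 0.1848]
  hook 51 0.1828072486330528 0.1919297132557701 0.0043423391763399806 0.14229479695221903
side tab 43 s 0.2372 0.2432 lat -0.0193 0.0188 z 0.1243
```

>>> {"op": "arm_command", "data": {"series": [{"xyz":[0.032,0,0],"rot":[0,0,0]},{"xyz":[0.032,0,0],"rot":[0,0,0]},{"xyz":[0.032,0,0],"rot":[0,0,0]},{"xyz":[0,0,0],"rot":[0,0,0]},{"xyz":[0,0,0],"rot":[0,0,0]}]}}

```text
clock: 9.88
tcp_pos: [0.4719, 0.1469, 0.1858]
tcp_rot: [[0.912, 0.411, 0.001], [0.411, -0.912, 0.0], [0.001, 0.0, -1.0]]
ft_force: [-1.0, -0.6, -1.4]
opening: 0.0154
gripper_force: 59.0
```

>>> {"op": "arm_command", "data": {"series": [{"xyz":[0,0,0.016],"rot":[0,0,0]},{"xyz":[0,0,0.016],"rot":[0,0,0]},{"xyz":[0,0,0.016],"rot":[0,0,0]},{"xyz":[0,0,0],"rot":[0,0,0]},{"xyz":[0,0,0],"rot":[0,0,0]}]}}

```text
clock: 10.5
tcp_pos: [0.4723, 0.147, 0.1489]
tcp_rot: [[0.912, 0.411, -0.0], [0.411, -0.912, -0.0], [-0.0, -0.0, -1.0]]
ft_force: [-0.0, -0.1, -1.4]
opening: 0.0151
gripper_force: 59.0
```

```bash
python3 look.py a2
```

```text
[0.47228665 0.14701461 0.14894047] [-0.01406807 -0.12444017 -1.39784337]
```

View pics/a2.png

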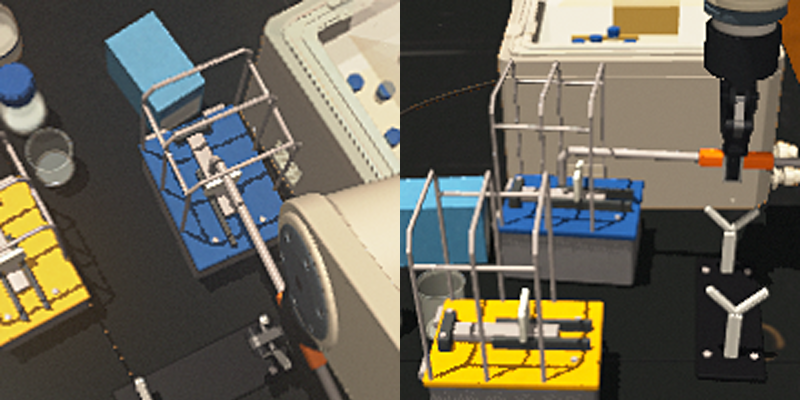

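In the side view the hook stands behind the tab, at crop x≈563 against tab 578, and there is no contact force. Now I'll pull.

>>> {"op": "arm_command", "data": {"series": [{"xyz":[-0.0146,0,0],"rot":[0,0,0]},{"xyz":[-0.0146,0,0],"rot":[0,0,0]},{"xyz":[-0.0146,0,0],"rot":[0,0,0]},{"xyz":[-0.0146,0,0],"rot":[0,0,0]},{"xyz":[-0.0146,0,0],"rot":[0,0,0]}]}}

```text
clock: 11.22
tcp_pos: [0.4217, 0.1242, 0.1492]
tcp_rot: [[0.912, 0.411, 0.0], [0.411, -0.912, 0.0], [0.0, 0.0, -1.0]]
ft_force: [1.7, 1.5, -1.2]
opening: 0.0154
gripper_force: 59.1
```

>>> {"op": "arm_command", "data": {"series": [{"xyz":[-0.002,0,0],"rot":[0,0,0]},{"xyz":[0,0,0],"rot":[0,0,0]},{"xyz":[0,0,0],"rot":[0,0,0]}]}}

```text
clock: 11.6
tcp_pos: [0.4206, 0.1238, 0.1488]
tcp_rot: [[0.912, 0.411, -0.001], [0.411, -0.912, -0.0], [-0.001, -0.0, -1.0]]
ft_force: [-0.4, -0.3, -1.7]
opening: 0.0152
gripper_force: 59.1
```

>>> {"op": "arm_command", "data": {"series": [{"xyz":[-0.002,0,0],"rot":[0,0,0]},{"xyz":[0,0,0],"rot":[0,0,0]},{"xyz":[0,0,0],"rot":[0,0,0]}]}}

```text
clock: 11.98
tcp_pos: [0.4205, 0.1236, 0.1492]
tcp_rot: [[0.912, 0.411, 0.002], [0.411, -0.912, 0.001], [0.002, 0.0, -1.0]]
ft_force: [4.9, 2.6, -3.3]
opening: 0.0149
gripper_force: 58.8
```

>>> {"op": "arm_command", "data": {"series": [{"xyz":[-0.002,0,0],"rot":[0,0,0]},{"xyz":[0,0,0],"rot":[0,0,0]},{"xyz":[0,0,0],"rot":[0,0,0]}]}}

```text
clock: 12.35
tcp_pos: [0.4205, 0.1235, 0.1496]
tcp_rot: [[0.912, 0.411, 0.004], [0.411, -0.912, 0.002], [0.005, 0.0, -1.0]]
ft_force: [8.2, 4.0, -4.0]
opening: 0.0151
gripper_force: 58.6
```

>>> {"op": "arm_command", "data": {"series": [{"xyz":[-0.002,0,0],"rot":[0,0,0]},{"xyz":[0,0,0],"rot":[0,0,0]},{"xyz":[0,0,0],"rot":[0,0,0]}]}}

```text
clock: 12.72
tcp_pos: [0.4204, 0.1234, 0.15]
tcp_rot: [[0.912, 0.411, 0.007], [0.411, -0.912, 0.002], [0.008, 0.001, -1.0]]
ft_force: [13.6, 5.8, -6.6]
opening: 0.015
gripper_force: 58.5
```

```bash
python3 look.py a3
python3 - <<'E'
from h import *
u=np.array([.911,.412]);nn=np.array([-.412,.911]);t=np.array([.4077,.1181])
for n,(a,b,c,e) in(('top',(285,125,325,180)),('side',(225,145,262,190))):
    f=np.load(f'pics/a3{n}.npz');d=f['d'];g=np.zeros(d.shape,bool);g[b:e,a:c]=1;g&=d>0
    P=cloud(n,pix(g),d);P=P[(P[:,2]>.112)&(P[:,2]<.127)];s=(P[:,:2]-t)@u;l=(P[:,:2]-t)@nn
    k=(abs(l)<.024)&(abs(l)>.008)&(s>.16)&(s<.26);print(n,k.sum(),np.percentile(s[k],[0,10,50,90,100]).round(4))
E
```

```text
[0.42041548 0.12337179 0.14999469] [13.55422626  5.75107013 -6.63012885]
top 29 [0.189  0.1893 0.1918 0.1946 0.1958]
side 31 [0.1901 0.1904 0.1923 0.1956 0.2042]
```

View pics/a3.png

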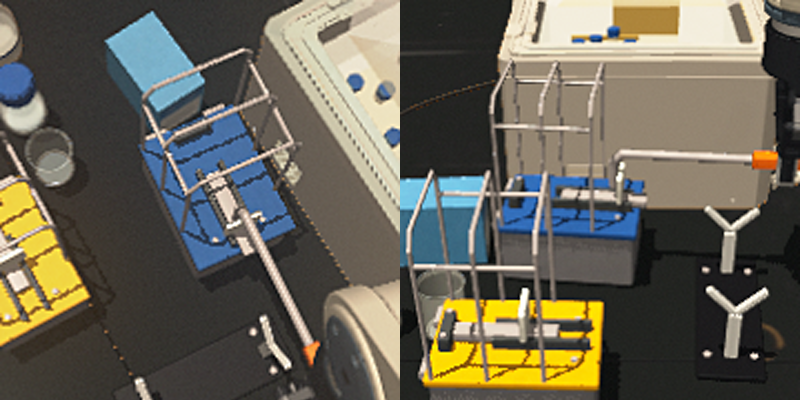

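The tab is now close to the front, with the hook behind it at crop (620,170). Force rises with no motion, so the bolt is on its stop. I'll compare the travel using one identical filter and press a little more.

>>> {"op": "arm_command", "data": {"series": [{"xyz":[-0.003,0,0],"rot":[0,0,0]},{"xyz":[-0.002,0,0],"rot":[0,0,0]},{"xyz":[0,0,0],"rot":[0,0,0]}]}}

```text
clock: 13.2
tcp_pos: [0.4202, 0.1229, 0.1511]
tcp_rot: [[0.912, 0.411, 0.014], [0.411, -0.912, 0.005], [0.015, 0.001, -1.0]]
ft_force: [20.7, 10.7, -7.0]
opening: 0.0151
gripper_force: 58.7
```

Run:
```python
from h import *
for n in('top','side'):
    im,d=cams.capture(n);np.savez(f'pics/a4{n}.npz',im=im,d=d)
u=np.array([.9108,.4115]);nn=np.array([-.4115,.9108]);t=np.array([.4077,.1181])
for n,(a,b,c,e) in(('top',(280,120,325,180)),('side',(220,140,265,190))):
  for tag in('a1','a3','a4'):
    f=np.load(f'pics/{tag}{n}.npz');d=f['d'];g=np.zeros(d.shape,bool);g[b:e,a:c]=1;g&=d>0
    P=cloud(n,pix(g),d);P=P[(P[:,2]>.112)&(P[:,2]<.124)];s=(P[:,:2]-t)@u;l=(P[:,:2]-t)@nn
    for L in((-.022,-.008),(.007,.019)):
        k=(l>L[0])&(l<L[1])&(s>.16)&(s<.26);print(n,tag,L,k.sum(),np.percentile(s[k],[0,50,100]).round(4))
```

```text
top a1 (-0.022, -0.008) 21 [0.2364 0.2386 0.2427]
top a1 (0.007, 0.019) 15 [0.2366 0.2387 0.242 ]
top a3 (-0.022, -0.008) 13 [0.189  0.1917 0.1957]
top a3 (0.007, 0.019) 17 [0.189  0.1917 0.1951]
top a4 (-0.022, -0.008) 14 [0.1888 0.1914 0.1956]
top a4 (0.007, 0.019) 16 [0.1893 0.1918 0.1945]
side a1 (-0.022, -0.008) 9 [0.2376 0.2388 0.2424]
side a1 (0.007, 0.019) 19 [0.2375 0.2405 0.2431]
side a3 (-0.022, -0.008) 10 [0.1903 0.1907 0.1956]
side a3 (0.007, 0.019) 21 [0.19   0.1933 0.2041]
side a4 (-0.022, -0.008) 10 [0.1903 0.192  0.1954]
side a4 (0.007, 0.019) 18 [0.1899 0.1926 0.2021]
```

Run:
```python
from h import *
u=np.array([.9108,.4115]);nn=np.array([-.4115,.9108]);t=np.array([.4077,.1181])
for tag,z in(('a1',.1835),('a2',.146),('a3',.147),('a4',.148)):
  for n,(a,b,c,e) in(('top',(270,100,355,235)),('side',(215,110,350,180))):
    f=np.load(f'pics/{tag}{n}.npz');d=f['d'];g=np.zeros(d.shape,bool);g[b:e,a:c]=1;g&=d>0
    P=cloud(n,pix(g),d);s=(P[:,:2]-t)@u;l=(P[:,:2]-t)@nn
    k=(abs(P[:,2]-z)<.014)&(abs(l)<.012)&(s>.1)&(s<.29);q=np.sort(s[k]);zf=np.polyfit(s[k],P[k,2],1)
    print(tag,n,k.sum(),'end',q[-4:].round(4),'z at s=.1,.19',np.polyval(zf,[.1,.19]).round(4))
```

```text
a1 top 210 end [0.1885 0.1891 0.1894 0.1913] z at s=.1,.19 [0.1884 0.184 ]
a1 side 214 end [0.1896 0.1914 0.1914 0.1917] z at s=.1,.19 [0.1871 0.1816]
a2 top 328 end [0.2589 0.2595 0.2606 0.2616] z at s=.1,.19 [0.1501 0.1484]
a2 side 355 end [0.2617 0.2618 0.2618 0.2622] z at s=.1,.19 [0.15   0.1476]
a3 top 229 end [0.2028 0.2031 0.2038 0.2042] z at s=.1,.19 [0.1505 0.1469]
a3 side 226 end [0.2024 0.2046 0.2046 0.2048] z at s=.1,.19 [0.1504 0.1455]
a4 top 227 end [0.2017 0.2032 0.2037 0.2042] z at s=.1,.19 [0.1509 0.1468]
a4 side 222 end [0.2025 0.2045 0.2047 0.2049] z at s=.1,.19 [0.1509 0.1459]
```

The camera scale matches the TCP travel, so the tab has moved about 47.5 mm where 50 is expected. The hook tip sits lower than planned, near 0.097. I'll back off, raise it slightly and pull again, in case the tip is catching.

>>> {"op": "arm_command", "data": {"series": [{"xyz":[0.015,0,0],"rot":[0,0,0]},{"xyz":[0,0,-0.01],"rot":[0,0,0]},{"xyz":[0,0,0],"rot":[0,0,0]},{"xyz":[0,0,0],"rot":[0,0,0]}]}}

```text
clock: 13.8
tcp_pos: [0.423, 0.1249, 0.1564]
tcp_rot: [[0.912, 0.41, -0.001], [0.41, -0.912, -0.0], [-0.001, -0.0, -1.0]]
ft_force: [-0.6, 0.1, -0.6]
opening: 0.0152
gripper_force: 59.7
```

>>> {"op": "arm_command", "data": {"series": [{"xyz":[-0.008,0,0],"rot":[0,0,0]},{"xyz":[-0.004,0,0],"rot":[0,0,0]},{"xyz":[0,0,0],"rot":[0,0,0]}]}}

```text
clock: 14.18
tcp_pos: [0.4204, 0.1232, 0.1581]
tcp_rot: [[0.912, 0.41, 0.011], [0.41, -0.912, 0.004], [0.012, 0.001, -1.0]]
ft_force: [16.8, 7.7, -6.8]
opening: 0.0149
gripper_force: 58.8
```

>>> {"op": "arm_command", "data": {"series": [{"xyz":[-0.006,0,0],"rot":[0,0,0]},{"xyz":[0,0,0],"rot":[0,0,0]},{"xyz":[0,0,0],"rot":[0,0,0]}]}}

```text
clock: 14.55
tcp_pos: [0.42, 0.1227, 0.1593]
tcp_rot: [[0.912, 0.41, 0.019], [0.41, -0.912, 0.007], [0.02, 0.002, -1.0]]
ft_force: [26.9, 13.1, -10.7]
opening: 0.0151
gripper_force: 58.9
```

The bolt stops at the same place at another hook height with 30 N applied, so it is at its end stop. I'll unload the hook, lift it clear, retreat and raise.

>>> {"op": "arm_command", "data": {"series": [{"xyz":[0.019,0,0],"rot":[0,0,0]},{"xyz":[0,0,0],"rot":[0,0,0]},{"xyz":[0,0,-0.027],"rot":[0,0,0]},{"xyz":[0,0,-0.027],"rot":[0,0,0]},{"xyz":[0,0,0],"rot":[0,0,0]}]}}

```text
clock: 15.18
tcp_pos: [0.4241, 0.1253, 0.1976]
tcp_rot: [[0.912, 0.41, 0.001], [0.41, -0.912, 0.0], [0.001, 0.0, -1.0]]
ft_force: [0.9, 0.4, -1.3]
opening: 0.0149
gripper_force: 60.2
```

>>> {"op": "arm_command", "data": {"series": [{"xyz":[-0.03,0,0],"rot":[0,0,0]},{"xyz":[-0.03,0,0],"rot":[0,0,0]},{"xyz":[0,0,0],"rot":[0,0,0]}]}}

```text
clock: 15.55
tcp_pos: [0.381, 0.1062, 0.1958]
tcp_rot: [[0.912, 0.41, -0.003], [0.41, -0.912, -0.001], [-0.003, -0.0, -1.0]]
ft_force: [0.6, 0.2, -0.5]
opening: 0.0152
gripper_force: 60.2
```

>>> {"op": "arm_command", "data": {"series": [{"xyz":[0,0,-0.07],"rot":[0,0,0]},{"xyz":[0,0,-0.07],"rot":[0,0,0]},{"xyz":[0,0,-0.06],"rot":[0,0,0]},{"xyz":[0,0,0],"rot":[0,0,0]},{"xyz":[0,0,0],"rot":[0,0,0]}]}}

```text
clock: 16.18
tcp_pos: [0.3831, 0.107, 0.3459]
tcp_rot: [[0.912, 0.411, -0.001], [0.411, -0.912, -0.0], [-0.001, -0.0, -1.0]]
ft_force: [-0.3, 0.6, -1.3]
opening: 0.015
gripper_force: 60.3
```

```bash
python3 look.py a5
python3 - <<'E'
from h import *
u=np.array([.9108,.4115]);nn=np.array([-.4115,.9108]);t=np.array([.4077,.1181])
for n,(a,b,c,e) in(('top',(280,120,325,180)),('side',(220,140,265,190))):
    f=np.load(f'pics/a5{n}.npz');d=f['d'];g=np.zeros(d.shape,bool);g[b:e,a:c]=1;g&=d>0
    P=cloud(n,pix(g),d);P=P[(P[:,2]>.112)&(P[:,2]<.126)];s=(P[:,:2]-t)@u;l=(P[:,:2]-t)@nn
    k=(abs(l)<.02)&(s>.16)&(s<.26);print(n,k.sum(),np.percentile(s[k],[0,5,50,95,100]).round(4))
E
```

```text
[0.38313997 0.10696159 0.3458521 ] [-0.29834338  0.58669128 -1.25453621]
top 55 [0.1888 0.1894 0.1915 0.1949 0.1953]
side 39 [0.19   0.1902 0.1922 0.1953 0.196 ]
```

View pics/a5.png

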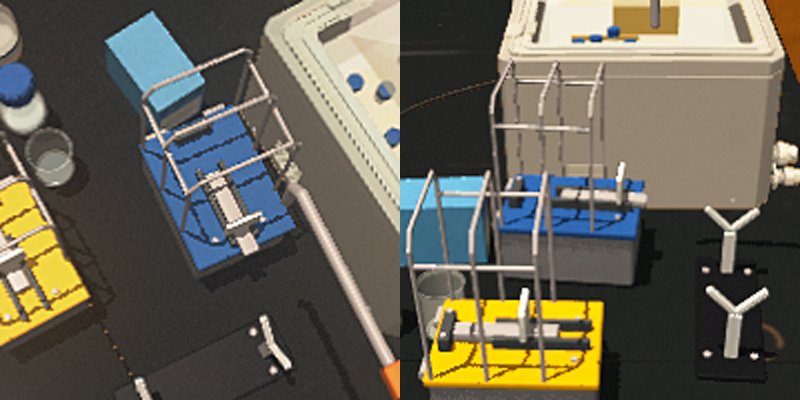

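The bolt tab stands drawn at the front of the blue safe, at side crop (620,180), and the hook is free. The yellow tab is unchanged. Now I'll carry the rod back above the rest and turn it.

>>> {"op": "arm_command", "data": {"series": [{"xyz":[0.0411,-0.0376,0],"rot":[0,0,0]},{"xyz":[0.0411,-0.0376,0],"rot":[0,0,0]},{"xyz":[0.0411,-0.0376,0],"rot":[0,0,0]}]}}

```text
clock: 16.65
tcp_pos: [0.4329, 0.2231, 0.3454]
tcp_rot: [[0.912, 0.41, -0.002], [0.41, -0.912, -0.001], [-0.002, 0.0, -1.0]]
ft_force: [0.3, -0.3, -0.5]
opening: 0.0151
gripper_force: 60.2
```

>>> {"op": "arm_command", "data": {"series": [{"xyz":[0,0,0],"rot":[0,0,-0.204]},{"xyz":[0,0,0],"rot":[0,0,-0.204]},{"xyz":[0,0,0],"rot":[0,0,-0.204]},{"xyz":[0,0,0],"rot":[0,0,-0.204]},{"xyz":[0,0,0],"rot":[0,0,-0.204]}]}}

```text
clock: 17.27
tcp_pos: [0.4324, 0.2219, 0.3453]
tcp_rot: [[0.335, 0.942, -0.003], [0.942, -0.335, -0.001], [-0.002, -0.002, -1.0]]
ft_force: [-0.3, 0.1, -2.1]
opening: 0.0148
gripper_force: 60.2
```

>>> {"op": "arm_command", "data": {"series": [{"xyz":[0,0,0],"rot":[0,0,-0.204]},{"xyz":[0,0,0],"rot":[0,0,-0.204]},{"xyz":[0,0,0],"rot":[0,0,-0.204]},{"xyz":[0,0,0],"rot":[0,0,-0.204]},{"xyz":[0,0,0],"rot":[0,0,-0.204]}]}}

```text
clock: 17.9
tcp_pos: [0.4324, 0.2219, 0.3453]
tcp_rot: [[-0.444, 0.896, -0.003], [0.896, 0.444, -0.001], [-0.0, -0.003, -1.0]]
ft_force: [0.0, 0.2, -1.5]
opening: 0.0147
gripper_force: 60.2
```

>>> {"op": "arm_command", "data": {"series": [{"xyz":[0,0,0.07],"rot":[0,0,0]},{"xyz":[0,0,0.07],"rot":[0,0,0]},{"xyz":[0,0,0.06],"rot":[0,0,0]},{"xyz":[0,0,0],"rot":[0,0,0]},{"xyz":[0,0,0],"rot":[0,0,0]}]}}

```text
clock: 18.52
tcp_pos: [0.4334, 0.2223, 0.1978]
tcp_rot: [[-0.439, 0.898, 0.0], [0.898, 0.439, 0.0], [-0.0, 0.0, -1.0]]
ft_force: [-0.8, 0.2, -1.1]
opening: 0.0151
gripper_force: 60.1
```

Run:
```python
from h import *
from bench import sensors
o=sensors.get_obs();t=np.array(o['tcp_pos']);print(t,np.round(o['tcp_rot'],3).tolist())
u=np.array([-.439,.8985]);nn=np.array([-.8985,-.439])
ims=[]
for n in('top','side'):
    im,d=cams.capture(n);g=d>0
    P=cloud(n,pix(g),d);s=(P[:,:2]-t[:2])@u;l=(P[:,:2]-t[:2])@nn
    k=(abs(P[:,2]-t[2]+.003)<.02)&(abs(l)<.015)&(s>.06)&(s<.21)
    print(n,k.sum(),'end',np.sort(s[k])[-4:].round(4),'lat',np.polyfit(s[k],l[k],1).round(4),'z',np.polyfit(s[k],P[k,2],1).round(4))
    cv2.imwrite(f'pics/b_{n}.png',cv2.resize(im[100:320,200:430],None,fx=2.6,fy=2.6)[...,::-1])
```

```text
[0.43339531 0.22234029 0.19776141] [[-0.439, 0.898, 0.0], [0.898, 0.439, 0.0], [-0.0, 0.0, -1.0]]
top 332 end [0.188  0.1888 0.1892 0.1904] lat [-0.0075  0.0007] z [-0.0557  0.1998]
side 325 end [0.1931 0.1934 0.1934 0.1935] lat [-0.0007 -0.0015] z [-0.0957  0.2061]
```

View pics/b_side.png

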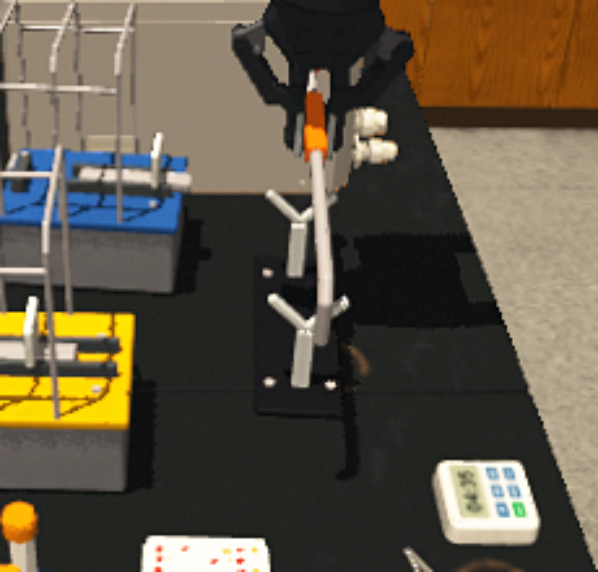

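The rod hangs over the rest, in line with the forks laterally and pitched slightly hook-down. Lowering it now.

>>> {"op": "arm_command", "data": {"series": [{"xyz":[0,0,0.05],"rot":[0,0,0]},{"xyz":[0,0,0.05],"rot":[0,0,0]},{"xyz":[0,0,0.04],"rot":[0,0,0]},{"xyz":[0,0,0.009],"rot":[0,0,0]},{"xyz":[0,0,0],"rot":[0,0,0]}]}}

```text
clock: 19.25
tcp_pos: [0.4337, 0.2225, 0.0863]
tcp_rot: [[-0.439, 0.899, 0.001], [0.899, 0.439, 0.001], [0.0, 0.001, -1.0]]
ft_force: [-0.1, -0.0, -1.1]
opening: 0.0151
gripper_force: 60.2
```

>>> {"op": "arm_command", "data": {"series": [{"xyz":[0,0,0.002],"rot":[0,0,0]},{"xyz":[0,0,0],"rot":[0,0,0]},{"xyz":[0,0,0],"rot":[0,0,0]}]}}

```text
clock: 19.62
tcp_pos: [0.4332, 0.2222, 0.0843]
tcp_rot: [[-0.439, 0.898, 0.001], [0.898, 0.439, 0.0], [0.0, 0.001, -1.0]]
ft_force: [0.1, 1.2, -0.3]
opening: 0.0148
gripper_force: 60.2
```

>>> {"op": "arm_command", "data": {"series": [{"xyz":[0,0,0.003],"rot":[0,0,0]},{"xyz":[0,0,0],"rot":[0,0,0]},{"xyz":[0,0,0],"rot":[0,0,0]}]}}

```text
clock: 20.0
tcp_pos: [0.4329, 0.2221, 0.0818]
tcp_rot: [[-0.439, 0.898, -0.0], [0.898, 0.439, 0.0], [0.0, -0.0, -1.0]]
ft_force: [-1.1, -0.7, 5.1]
opening: 0.0149
gripper_force: 61.2
```

Contact with the forks. Open the fingers, check, then raise.

>>> {"op": "arm_command", "data": {"series": [{"xyz":[0,0,0],"rot":[0,0,0]},{"xyz":[0,0,0],"rot":[0,0,0]},{"xyz":[0,0,0],"rot":[0,0,0]},{"xyz":[0,0,0],"rot":[0,0,0]},{"xyz":[0,0,0],"rot":[0,0,0]}], "fingers": 0}}

```text
clock: 20.62
tcp_pos: [0.4329, 0.2221, 0.0815]
tcp_rot: [[-0.439, 0.898, -0.0], [0.898, 0.439, -0.0], [-0.0, -0.0, -1.0]]
ft_force: [0.4, 0.1, 0.5]
opening: 0.0855
gripper_force: 0.0
```

>>> {"op": "arm_command", "data": {"series": [{"xyz":[0,0,0],"rot":[0,0,0]},{"xyz":[0,0,0],"rot":[0,0,0]},{"xyz":[0,0,-0.02],"rot":[0,0,0]},{"xyz":[0,0,-0.04],"rot":[0,0,0]},{"xyz":[0,0,-0.06],"rot":[0,0,0]}]}}

```text
clock: 21.25
tcp_pos: [0.4323, 0.2218, 0.1726]
tcp_rot: [[-0.439, 0.898, -0.002], [0.898, 0.439, -0.001], [-0.0, -0.002, -1.0]]
ft_force: [0.7, 0.1, 0.0]
opening: 0.0855
gripper_force: 0.0
```

>>> {"op": "arm_command", "data": {"series": [{"xyz":[0,0,-0.08],"rot":[0,0,0]},{"xyz":[0,0,-0.08],"rot":[0,0,0]},{"xyz":[0,0,-0.08],"rot":[0,0,0]},{"xyz":[0,0,0],"rot":[0,0,0]},{"xyz":[0,0,0],"rot":[0,0,0]}]}}

```text
clock: 21.88
tcp_pos: [0.4325, 0.2219, 0.3519]
tcp_rot: [[-0.439, 0.899, 0.001], [0.899, 0.439, 0.0], [0.0, 0.001, -1.0]]
ft_force: [0.3, -0.4, -0.9]
opening: 0.0853
gripper_force: 0.0
```

Run:
```python
from h import *
ims=[]
for n,(a,b,c,e) in(('top',(200,60,380,280)),('side',(150,130,350,374))):
    im,d=cams.capture(n);ims.append(cv2.resize(im[b:e,a:c],(400,488),interpolation=cv2.INTER_CUBIC)[...,::-1])
    if n=='side':
        h=hsv(im);M=(h[...,0]>5)&(h[...,0]<18)&(h[...,1]>170)&(h[...,2]>120);M[:,:295]=0;M[:,345:]=0;M[:160]=0;M[285:]=0
        for s,m in blobs(M,15):print(s.tolist(),np.median(cloud(n,pix(m),d),0).round(4))
        g=np.zeros(d.shape,bool);g[160:285,295:345]=1;P=cloud(n,pix(g),d);Q=P[(P[:,2]>.065)&(P[:,2]<.09)];print(np.polyfit(Q[:,1],Q[:,0],1),Q.max(0),np.polyfit(Q[:,1],Q[:,2],1))
cv2.imwrite('pics/f.png',np.hstack(ims))
```

```text
[310, 167, 10, 9, 46] [0.475  0.1368 0.0835]
[312, 185, 10, 27, 103] [0.4339 0.2254 0.0838]
[-0.48543405  0.54120533] [0.48652962 0.39825415 0.08994428] [-0.02119411  0.08721585]
```

View pics/f.png

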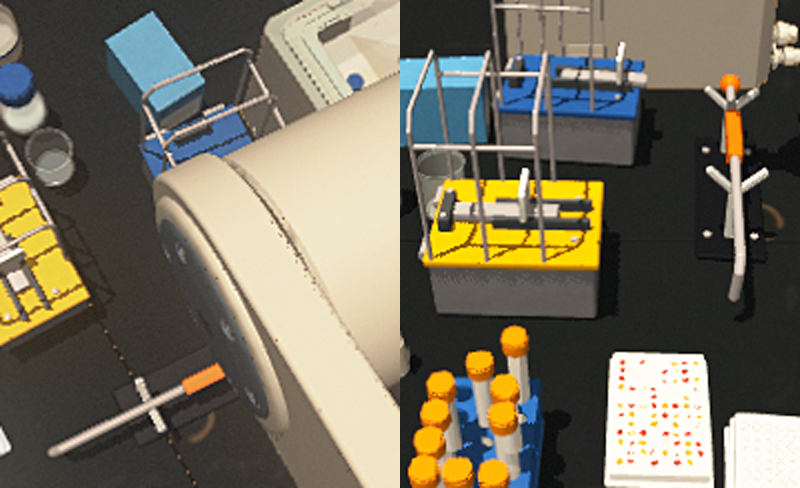

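The rod lies in both forks in its original pose, with the ball at side crop (730,82) and the hook end at (738,290). The blue bolt is drawn, the yellow bolt is shut, and the arm is clear. Handing in.

```bash
python3 -c "
from bench import bot
print(bot.job_done())"
```

```text
the job is handed in; nothing more can be done
None
```

I pulled the blue safe's bolt to its stop with the hook, left the yellow safe's bolt shut, laid the rod back in both forks and handed the job in; the cameras showed about 47 mm of bolt travel against the nominal 50 mm, but it would not move further at about 30 N at two hook heights.

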